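# Lock the bench isolator off

## Robot

A 6-joint arm with a two-finger parallel gripper is mounted at the origin on the work surface. World frame = base frame: x ahead of the robot, y to its left, z up, the work surface at z = 0. Lengths are in m, angles in rad, forces in N, time in s.
With the tool pointing down it reaches from about 0.35 to 0.85 m from the base axis. Payload 8.1 kg.
Tool frame: the origin (TCP) lies midway between the tips of the shut fingers; the grasp point (between the pads) lies 19 mm behind it; z points along the fingers, y is the line along which they close (so a half turn about z gives the same grasp; the last joint's range is limited). The gripper opens to 93 mm and grips with 3 to 60 N. Pads are 15 mm wide; open, the fingers measure 128 mm over their backs; the gripper's body (75 mm by 188 mm) begins 65 mm behind the grasp point.
Start: joints at [-1.307, 0.13, 1.488, -0, 1.523, -0.085], TCP at [0.205, -0.564, 0.219] pointing down, gripper open.
Joint ranges: [-2.96, 2.96], [-0.89, 2.26], [0.02, 2.5], [-1.34, 4.48], [0, 2.73], [-2.66, 2.66]. Speed limits (rad/s): [2.39, 2.39, 2.79, 3.14, 3.14, 3.14].

## Interface

Orientations are given as a rotation vector (axis times angle).
In Python, from plant import env, vision gives the robot as it stands.
- The arm moves only by the tool play_rows, never from a script. Its argument "series" is text: rows parted by semicolons, each of 7 numbers parted by spaces: the finger opening in mm, from 0 to 93, then the shift along the tool's x, y, z normalised to -1 to 1, where 1 is 0.2 m, then the turn, a rotation vector about the tool's x, y, z normalised to -1 to 1, where 1 is 90 degrees. In form: hand x y z wx wy wz; .... A call has 1 to 12 rows; each row shifts and turns the commanded pose from where the row before left it, along the tool's axes as they then stand; what a row does not reach is not made up. A row lasts 1/8 s, in which the tool goes at most 62.5 mm and 10.7 degrees, less where a joint would pass 70% of its speed; a pose out of reach is approached as far as the arm can. A call with a number of a shift or a turn outside -1 to 1 is refused whole. A call with a gripper value outside its range is refused whole. The fingers move at their own pace and stop on an object; "force" is the grip in N (left out, the last holds). Time passes only in rows, so rows that do not move let the fingers close. It gives the time, the measured TCP pose, the force, the opening and the grip force at its end, in the units of the state.
- env.observe(): the state, without advancing time (a new reading comes with each control period).
- vision.grab_frame(name): name is "scene" or "top"; returns the picture (400x640x3 uint8, blue, green, red); there is no depth.
- vision.camera_params(name): a dict with "mtx" (3x3 intrinsics, pixels), "rvec" (rotation vector, rad) and "tvec" (3), from world to camera coordinates, as OpenCV has them. Camera axes: x right, y down, z forward; pixel columns grow to the right and rows downward; lengths in m; the calibration is good to about 2 mm. A picture is of the moment at which its call begins. camera_params takes no time and is no camera call.
- env.sign_off(): hands the job in; it is judged then, once.
The state is a dict: "time": time; "joints": joint angles; "dq": joint speeds; "joint_torque": joint torques, N m; "eef_pos": TCP position; "eef_rot": TCP orientation; "force": force on the tool from outside, world axes, zero at the start; "wrist_torque": the same for the moment, N m; "gripper_width": finger opening in m; "grip_force": force on a finger pad.
Only numpy, scipy, OpenCV 4.12 (cv2) and the standard library are available. Lean on these libraries where they do the work, as an engineer would, in place of code of your own. Each camera call takes 0.05 s, during which the arm holds its last target. There are 200 camera calls.

## Task

The bench isolator is locked on by a loose steel keeper that bridges its lever. Take the keeper off and stand it upright on the square rubber mat, let go of it, and swing the lever right over to its off stop at the other end; then put the keeper back on the isolator so that it straddles the lever at that end, in the gap between the hub and the tall fork, fully down on the base. Leave the other things on the bench where they are.

Things in the scene. Friction and masses are not known exactly. Their poses are not given: they have to be found in the camera images.
- isolator: Fixed grey lever isolator lying on the bench. Base 260 (x) x 100 (y) x 25 mm; origin at the middle of its underside, z up, local x along the lever's swing: the lever lies towards -x (on, at the start) or +x (off). Hub: two dark steel cheeks, x -33..33, y 8..20 and -20..-8, tops 62 mm above the bench. On end: two low curbs, x -87..-77, tops 39 mm.
- fork_top (a point): Top middle of the tall fork at the off end: two posts, isolator x 76..88, y 8..30 and -30..-8, tops 116 mm above the bench, a 16 wide slot between for the lever. It rises 10 mm above a seated keeper, about 9 mm from its stem: no finger fits between, so the stem must there be pinched along isolator y. Axes as the isolator's.
- screen_top (a point): Top middle of the upright screen at the on end, on the +y side only: isolator x -87..-23, y 20..26, top 116 mm above the bench. It rises 10 mm above the seated keeper, 8 mm from its stem: no finger fits between, so the stem must there be pinched along isolator x. Axes as the isolator's.
- on_seat (a point): Point on the base's upper face (25 mm above the bench, isolator x = -55, y = 0) over which the keeper's origin stands at the start; axes as the isolator's.
- off_seat (a point): Point on the base's upper face (25 mm above the bench, isolator x = +55, y = 0) over which the keeper's origin must finally stand; axes as the isolator's. Along x the gap between hub and fork is 43 mm for the 32 mm keeper.
- pivot (a point): The lever's hinge: on the isolator's centre line, 45 mm above the bench; the hinge axis is the isolator's y.
- lever (a joint): Lever angle, rad: 0 = on stop, lying towards the isolator's -x, 80 degrees from upright; 1.396 = upright; 2.793 = off stop, towards +x, 80 degrees from upright. An over-centre spring (and its weight) drives it away from upright, with a torque from 0 when upright to 0.6 N m at the stops (4 N at the grip); well past upright it snaps home.
- lever_grip (a point): Centre of the black crossbar grip at the lever's end (cylinder 24 mm diameter, 30 long along isolator y, flat ends), 150 mm from the hinge; 71 mm above the bench at either stop, 195 when upright. The lever is a steel bar 12 mm deep, 8 wide (isolator y): pinch the grip's ends from above along isolator y, it turns between the pads. This point's axes turn with the lever.
- keeper: Loose bare-steel bridge, about 0.25 kg, origin mid-underside, z up. Two legs 45 mm tall, 32 long (x), 6 thick, at y 10..16 and -16..-10: a 20 mm passage along its x for the lever; an 8 mm roof 32 x 32 over them; on it a square stem 24 x 24, 53 to 81 mm above the origin, the part to hold. Starts astride the lever at the on end, x along isolator x; a half turn makes no difference.
- mat: Square black rubber mat, 110 x 110 x 4 mm, fixed on the bench; origin at the middle of its underside.
- bearing: small steel ball bearing (32 mm across, 10 thick) in the plastic tray; bystander, origin near the middle of its underside
- bearing2: larger steel bearing (42 mm across, 12 thick) in the plastic tray; bystander, origin near the middle of its underside
- tin: plain aluminium can, 44 mm across, 85 tall; bystander, origin near the middle of its underside
- wrench: open-ended wrench lying on the bench; bystander, origin near the middle of its underside
- hammer: hammer lying on the bench; bystander, origin near the middle of its underside
- driver: screwdriver lying on the bench; bystander, origin near the middle of its underside
- oiler: white plastic bottle, 52 mm across, 130 tall; bystander, origin near the middle of its underside
- jar: glass jar, 64 mm across, 80 tall; bystander, origin near the middle of its underside
- tray: Fixed grey plastic tray, 110 x 110 x 30 mm, beyond the isolator beside the mat (either side); origin at the middle of its underside.
There are look-alikes about, which are no part of the job. Several things have the shape of the mat; the one meant has the colours described above.

How it is judged:
By the outcome, as a careful person would: the job done as asked, in the order asked, and still so for the second after the job is handed in, with the robot touching nothing.
It also fails if it takes over 67 s, if anything falls off the work surface, if the arm or the gripper's body presses on something with over 40 N, if the wrist force passes 120 N, or if a joint passes its speed limit or range.

## Working session

There is one attempt and no reset: what is moved stays moved. The work goes in short steps, Python scripts to look and compute and a tool call to move; the robot and the scene stay as the last step left them, time stands still between calls to the robot, and variables do not carry over. Pictures are saved under pics/ and viewed, at most 10 in all, crops included, and the job is handed in when it is done.

Besides the shell and the picture viewer there is one more tool, called after "Emit:" in YAML: its name, and indented under it one key for each argument. play_rows: Moves the arm, as the interface text tells. Scaled input: -1 to 1 covers 0.2 m each way for a shift and 90 degrees each way for a turn. Its arguments: {"type":"object","properties":{"series":{"type":"string"},"force":{"type":"number"}},"required":["series"]}

```bash
ls; mkdir -p pics
python3 - <<'E'
from plant import env, vision
import cv2
print(env.observe())
for n in("scene","top"):
    cv2.imwrite(f"pics/{n}0.png",vision.grab_frame(n)); print(n,vision.camera_params(n))
E
```

```text
pics
{'time': 0.0, 'joints': array([-1.30739132e+00,  1.31128922e-01,  1.48927764e+00, -1.19377491e-05,
        1.52301923e+00, -8.54011459e-02]), 'dq': array([-4.08285833e-05, -4.64711149e-04, -5.36514512e-04, -1.35519824e-03,
        1.03852755e-03, -6.36665553e-04]), 'joint_torque': array([-1.53328365e-04, -5.59837961e+01, -4.91769361e+01,  7.69393472e-02,
        3.51545541e-02, -1.21648645e-04]), 'eef_pos': array([ 0.20493119, -0.56330464,  0.21760763]), 'eef_rot': array([-3.09213830e+00, -5.44814354e-01,  2.74437414e-04]), 'force': array([-0.11117673,  0.07873208,  0.67048715]), 'wrist_torque': array([ 0.05157199, -0.04883735, -0.05759648]), 'grip_force': 0.0, 'gripper_width': 0.09315404491367966}
scene {'mtx': array([[470.08405433,   0.        , 317.75646792],
       [  0.        , 470.08405433, 197.68587973],
       [  0.        ,   0.        ,   1.        ]]), 'rvec': array([ 2.18564735,  1.06419372, -0.40320645]), 'tvec': array([-0.35281306, -0.19123454,  1.68590948])}
top {'mtx': array([[446.40441203,   0.        , 319.03304227],
       [  0.        , 446.40441203, 207.49443549],
       [  0.        ,   0.        ,   1.        ]]), 'rvec': array([ 2.17259153, -2.14309379,  0.17168176]), 'tvec': array([0.04112141, 0.48905793, 1.41893395])}
```

View pics/top0.png

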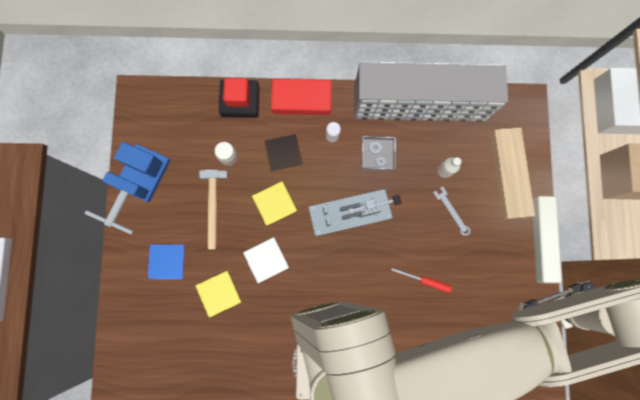

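View pics/scene0.png

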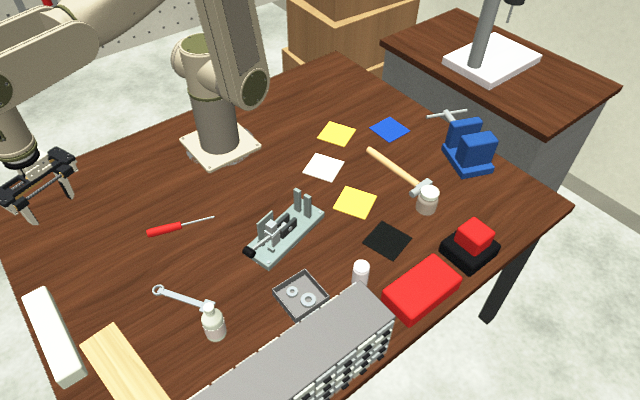

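The top view shows the isolator near (350,212), its grip (397,200) at the on end, and the black mat at (283,152). The tray is at (379,152). The scene view shows the fork posts at (303,200), the grip at (250,252) and the black mat at (387,240).

```bash
cat > h.py <<'E'
import numpy as np, cv2
from plant import env, vision
from scipy.spatial.transform import Rotation as R
def cam(n):
    p=vision.camera_params(n); Rm=cv2.Rodrigues(p["rvec"])[0]; return p["mtx"],Rm,np.ravel(p["tvec"]),p["rvec"]
def ray(n,uv):
    K,Rm,t,_=cam(n); d=Rm.T@np.linalg.solve(K,[uv[0],uv[1],1.]); return -Rm.T@t,d
def onz(n,uv,z):
    c,d=ray(n,uv); return c+d*(z-c[2])/d[2]
def proj(n,P):
    K,Rm,t,r=cam(n); return cv2.projectPoints(np.atleast_2d(np.array(P,float)),r,t,K,None)[0][:,0]
E
python3 - <<'E'
from h import *
T=cv2.imread("pics/top0.png");S=cv2.imread("pics/scene0.png")
a=cv2.resize(T[125:245,255:415],None,fx=5,fy=5,interpolation=cv2.INTER_CUBIC)
b=cv2.resize(S[175:280,230:410],None,fx=4.4,fy=4.4,interpolation=cv2.INTER_CUBIC)
cv2.imwrite("pics/a.png",a);cv2.imwrite("pics/b.png",b)
print(T[228,322],T[205,316],T[152,283],T[152,365])
for n in("top","scene"): print(n,ray(n,(320,200)))
print(onz("top",(397,200),.071),onz("top",(283,152),.004))
E
```

```text
[190 181 169] [173 167 160] [61 66 77] [164 163 167]
top (array([0.28614662, 0.07430691, 1.47201929]), array([ 0.15591273, -0.02015971, -0.98771015]))
scene (array([ 1.22133885, -0.53421621,  1.1073766 ]), array([-0.52309574,  0.4317537 , -0.73485141]))
[ 0.51109228 -0.19985304  0.071     ] [0.6799045  0.17119002 0.004     ]
```

View pics/a.png

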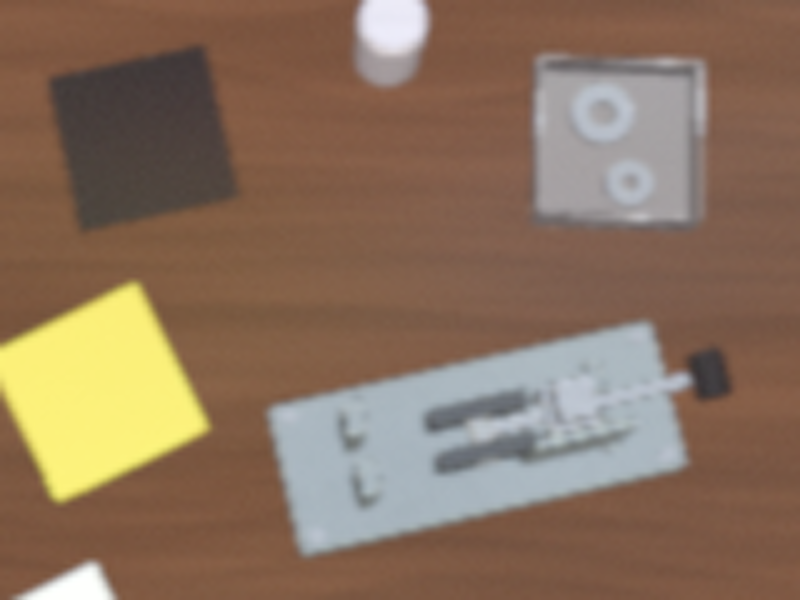

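View pics/b.png

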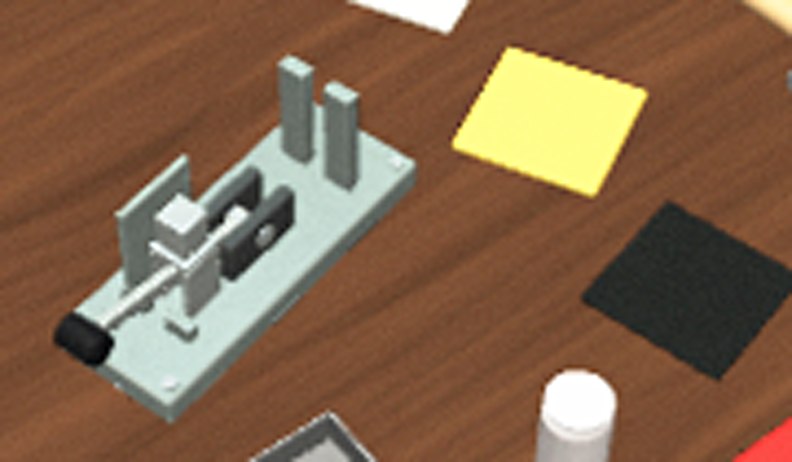

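Crop a: the base's top corners lie at about (270,408), (652,322), (688,465) and (305,553); the stem top is at (577,397) and the mat centre at (144,138). Crop b: screen on the robot side of the stem, stem top at (183,213), fork posts at (296,65) and (341,92).

```bash
cat >> h.py <<'E'
def T_iso(P):  # isolator local -> world
    import json; o=json.load(open("iso.json")); c,s=np.cos(o[2]),np.sin(o[2]); P=np.atleast_2d(np.array(P,float))
    return np.c_[o[0]+c*P[:,0]-s*P[:,1], o[1]+s*P[:,0]+c*P[:,1], P[:,2]]
E
python3 - <<'E'
from h import *
import json
T=cv2.imread("pics/top0.png")
def comp(m,seed):
    n,l=cv2.connectedComponents(m.astype(np.uint8)); return (l==l[seed[1],seed[0]]).astype(np.uint8)
b,g,r=[T[...,i].astype(int) for i in range(3)]
m=comp(((b-r)>-2)&(b>70),(322,228)); 
def rect(m,z):
    c=max(cv2.findContours(m,0,2)[0],key=cv2.contourArea)[:,0].astype(float)
    h=cv2.convexHull(c.astype(np.float32))[:,0]
    W=np.array([onz("top",p,z)[:2] for p in h],np.float32); return cv2.minAreaRect(W)
# base: remove grip/lever by opening
m=cv2.morphologyEx(m,cv2.MORPH_CLOSE,np.ones((9,9))); m=cv2.morphologyEx(m,cv2.MORPH_OPEN,np.ones((9,9)))
print("base",rect(m,.025),m.sum())
cr=[np.array(p)/5+[255,125]-.4 for p in[(270,408),(652,322),(688,465),(305,553)]]
W=np.array([onz("top",p,.025)[:2] for p in cr]); print("corners",W.round(4).tolist(),W.mean(0))
e=W[0]-W[1]+W[3]-W[2]; yaw=np.arctan2(e[1],e[0]); print("yaw",yaw, np.linalg.norm(W[0]-W[1]),np.linalg.norm(W[1]-W[2]))
mm=comp((g<85)&(r<95)&(abs(r-b)<28),(283,152)); mm=cv2.morphologyEx(mm,cv2.MORPH_OPEN,np.ones((5,5))); print("mat",rect(mm,.004),mm.sum())
json.dump([*W.mean(0),yaw],open("iso.json","w"))
for n,off,sc,uvs in(("top",(255,125),5,{"stem":(577,397),"grip":(710,374)}),("scene",(230,175),4.4,{"stem":(183,213)})):
  for k,uv in uvs.items():
    p=np.array(uv)/sc+off-.4
    print(n,k,p,onz(n,p,.106 if k=="stem" else .071))
print("model stem,fork,grip",T_iso([[-55,0,106],[82,0,116],[-148,0,71]]@np.eye(3)/1000))
for n in("top","scene"): print(n,proj(n,T_iso(np.array([[-55,0,106],[-148,0,71],[82,19,116],[82,-19,116],[-130,50,25],[-130,-50,25],[130,-50,25],[130,50,25]])/1000)).round(1).tolist())
E
```

```text
base ((0.4774543046951294, -0.058210939168930054), (0.09890469163656235, 0.2670636475086212), 13.79709243774414) 2359
corners [[0.4934, 0.0819], [0.5547, -0.1695], [0.4599, -0.1924], [0.3987, 0.0577]] [ 0.47667658 -0.05559211]
yaw 1.8101577148480572 0.25871459280812953 0.09748549977385382
mat ((0.6799935102462769, 0.17107364535331726), (0.1059785857796669, 0.10484760254621506), 13.567519187927246) 945
top stem [370. 204.] [ 0.49161508 -0.10881008  0.106     ]
top grip [396.6 199.4] [ 0.51300999 -0.19859611  0.071     ]
scene stem [271.19090909 223.00909091] [ 0.4936605  -0.10680575  0.106     ]
model stem,fork,grip [[ 0.48971611 -0.10902404  0.106     ]
 [ 0.45723584  0.02407004  0.116     ]
 [ 0.51176476 -0.19937257  0.071     ]]
top [[370.1, 204.6], [396.8, 199.8], [328.6, 220.0], [325.8, 208.0], [392.6, 217.9], [385.2, 188.6], [308.4, 205.9], [315.2, 235.6]]
scene [[269.7, 222.5], [247.6, 251.4], [296.0, 189.1], [306.1, 195.0], [240.8, 248.2], [266.9, 266.3], [324.0, 211.1], [298.8, 196.2]]
```

```bash
cat >> h.py <<'E'
def go(P,yaw):
    "deltas from the measured pose to TCP P (m), tool down, tool y along world yaw (mod pi); normalised tool units"
    o=env.observe(); Rt=R.from_rotvec(o["eef_rot"]); ya=Rt.as_matrix()[:,1]; y0=np.arctan2(ya[1],ya[0])
    yt=y0+((yaw-y0+np.pi/2)%np.pi-np.pi/2); y=np.array([np.cos(yt),np.sin(yt),0]); z=np.array([0,0,-1.])
    Rg=R.from_matrix(np.c_[np.cross(y,z),y,z]); P=np.array(P)
    print("shift",(Rt.inv().apply(P-o["eef_pos"])/.2).round(3),"after-turn axes",(Rg.inv().apply(P-o["eef_pos"])/.2).round(3),"turn",((Rt.inv()*Rg).as_rotvec()/(np.pi/2)).round(4),"pos",o["eef_pos"].round(4),"yaw",round(y0,3),"j",o["joints"].round(2),"F",o["force"].round(1),"t",round(o["time"],2),"w",o["gripper_width"])
E
python3 - <<'E'
from h import *
import json
json.dump([.478,-.055,1.8105],open("iso.json","w"))
Y=1.8105
p=T_iso([-.055,0,.16])[0]; print(p)
go(p,Y); go(p,Y+np.pi/2)
E
```

```text
[ 0.49105781 -0.10842746  0.16      ]
shift [ 2.122 -1.648  0.292] after-turn axes [ 1.93  -1.87   0.289] turn [-0.0011 -0.      0.0695] pos [ 0.2049 -0.5634  0.2177] yaw -1.222 j [-1.31  0.13  1.49  0.    1.52 -0.09] F [-0.  -0.6  0.2] t 0.1 w 0.09295755806780259
shift [ 2.122 -1.648  0.292] after-turn axes [1.87  1.93  0.289] turn [-8.000e-04 -8.000e-04 -9.305e-01] pos [ 0.2049 -0.5634  0.2177] yaw -1.222 j [-1.31  0.13  1.49  0.    1.52 -0.09] F [-0.  -0.6  0.2] t 0.1 w 0.09295755806780259
```

Emit:
play_rows:
  series: "80 0.19 -0.15 0 0 0 0;80 0.2 -0.15 0 0 0 0;80 0.2 -0.15 0 0 0 0;80 0.2 -0.15 0 0 0 0;80 0.2 -0.15 0 0 0 0;80 0.2 -0.15 0 0 0 0;80 0.2 -0.15 0 0 0 0;80 0.2 -0.15 0 0 0 0;80 0.2 -0.15 0 0 0 0;80 0.2 -0.15 0 0 0 0;80 0.132 -0.148 0 0 0 0;80 0 0 0 0 0 0.07"
  force: 30

```text
time: 1.6
eef_pos: [0.4918, -0.1063, 0.2181]
eef_rot: [-3.118, -0.377, 0.001]
force: [-0.4, -0.4, -0.7]
gripper_width: 0.0801
grip_force: 0.0
```

Emit:
play_rows:
  series: "80 0 0 0 0 0 0;80 0 0 0 0 0 0;80 0 0 0 0 0 0"

```text
time: 1.98
eef_pos: [0.4911, -0.1096, 0.2186]
eef_rot: [-3.119, -0.375, 0.0]
force: [1.0, -0.0, -0.5]
gripper_width: 0.08
grip_force: 0.0
```

Run:
```python
from h import *
p=T_iso([-.055,0,.083])[0]; go(p,1.8105)
b=cv2.resize(vision.grab_frame("scene")[150:280,200:360],None,fx=4.6,fy=4.6,interpolation=cv2.INTER_CUBIC)
cv2.imwrite("pics/c.png",b)
```

```text
shift [ 0.001 -0.006  0.678] after-turn axes [ 0.001 -0.006  0.678] turn [-0.      0.0001 -0.0003] pos [ 0.4911 -0.1096  0.2186] yaw -1.332 j [-0.32 -0.13  1.75 -0.    1.52  1.01] F [ 1.  -0.  -0.5] t 1.98 w 0.07995813445840555
```

Emit:
play_rows:
  series: "70 0 -0.006 0.15 0 0 0;70 0 0 0.15 0 0 0;70 0 0 0.15 0 0 0;70 0 0 0.1 0 0 0;70 0 0 0.08 0 0 0;70 0 0 0.048 0 0 0;70 0 0 0 0 0 0;70 0 0 0 0 0 0"

```text
time: 3.02
eef_pos: [0.4916, -0.1081, 0.0839]
eef_rot: [3.119, 0.374, 0.002]
force: [0.6, -0.2, 0.2]
gripper_width: 0.0701
grip_force: 0.0
```

Run:
```python
from h import *
p=T_iso([-.055,0,.082])[0]; go(p,1.8105)
b=cv2.resize(vision.grab_frame("scene")[150:280,200:360],None,fx=4.6,fy=4.6,interpolation=cv2.INTER_CUBIC)
cv2.imwrite("pics/c.png",b)
```

```text
shift [-0.003  0.001  0.01 ] after-turn axes [-0.003  0.001  0.01 ] turn [ 0.0004 -0.0007 -0.0005] pos [ 0.4916 -0.1081  0.0839] yaw -1.332 j [-0.32 -0.02  1.9   0.    1.26  1.01] F [ 0.6 -0.2  0.2] t 3.02 w 0.07007328053871892
```

View pics/c.png

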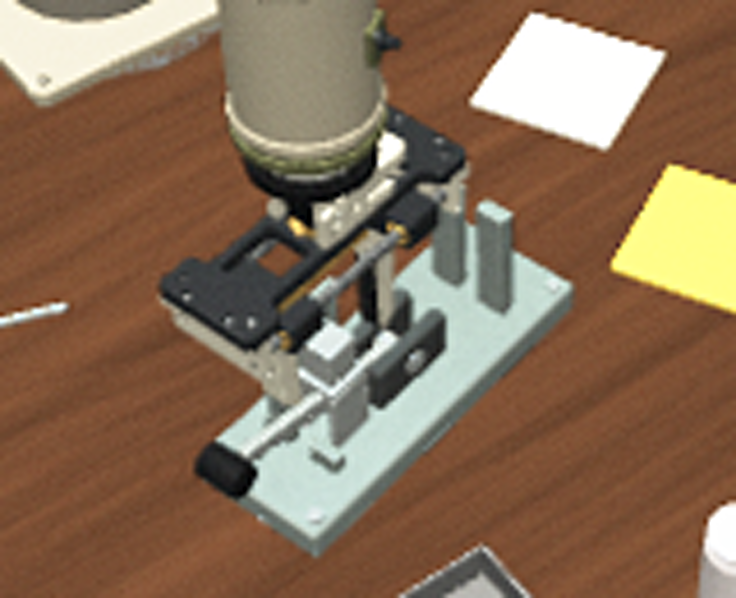

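The crop shows the fingers straddling the stem at (330,345) along isolator x, clear of hub, screen and fork; the lever is still on.

Emit:
play_rows:
  series: "15 0 0 0.008 0 0 0;15 0 0 0 0 0 0;15 0 0 0 0 0 0;15 0 0 0 0 0 0;15 0 0 0 0 0 0;15 0 0 0 0 0 0;15 0 0 0 0 0 0;15 0 0 0 0 0 0"
  force: 35

```text
time: 4.08
eef_pos: [0.4911, -0.108, 0.0815]
eef_rot: [3.119, 0.374, 0.0]
force: [0.4, -0.8, 0.7]
gripper_width: 0.0237
grip_force: 35.0
```

Held (23.7 mm). Lift straight up.

Emit:
play_rows:
  series: "15 0 0 -0.04 0 0 0;15 0 0 -0.08 0 0 0;15 0 0 -0.12 0 0 0;15 0 0 -0.15 0 0 0;15 0 0 -0.15 0 0 0;15 0 0 -0.15 0 0 0;15 0 0 -0.1 0 0 0;15 0 0 0 0 0 0;15 0 0 0 0 0 0"

```text
time: 5.2
eef_pos: [0.4905, -0.1077, 0.2382]
eef_rot: [-3.118, -0.374, 0.002]
force: [-0.2, -0.6, -2.3]
gripper_width: 0.0236
grip_force: 35.0
```

Run:
```python
from h import *
go([.68,.171,.24],1.8105)
```

```text
shift [ 1.25 -1.13 -0.01] after-turn axes [ 1.251 -1.129 -0.009] turn [-0.0006  0.0009 -0.0006] pos [ 0.4905 -0.1077  0.2382] yaw -1.332 j [-0.32 -0.14  1.72  0.    1.56  1.01] F [-0.2 -0.6 -2.3] t 5.2 w 0.023582305835513774
```

Emit:
play_rows:
  series: "15 0.08 -0.08 0 0 0 0;15 0.15 -0.13 0 0 0 0;15 0.15 -0.14 0 0 0 0;15 0.15 -0.14 0 0 0 0;15 0.15 -0.14 0 0 0 0;15 0.15 -0.14 0 0 0 0;15 0.15 -0.14 0 0 0 0;15 0.15 -0.12 0 0 0 0;15 0.12 -0.1 0 0 0 0;15 0 0 0 0 0 0;15 0 0 0 0 0 0"

```text
time: 6.58
eef_pos: [0.6796, 0.1702, 0.2376]
eef_rot: [3.119, 0.374, -0.005]
force: [-0.2, 0.5, -1.7]
gripper_width: 0.024
grip_force: 35.0
```

Run:
```python
from h import *
go([.68,.171,.063],1.8105)
```

```text
shift [ 0.006 -0.003  0.873] after-turn axes [ 0.003 -0.003  0.873] turn [ 0.0001  0.0019 -0.0005] pos [0.6796 0.1702 0.2376] yaw -1.332 j [ 0.17  0.4   1.13 -0.    1.61  1.5 ] F [-0.2  0.5 -1.7] t 6.58 w 0.02403928349491866
```

Emit:
play_rows:
  series: "15 0 0 0.15 0 0.002 0;15 0 0 0.2 0 0 0;15 0 0 0.2 0 0 0;15 0 0 0.15 0 0 0;15 0 0 0.1 0 0 0;15 0 0 0.04 0 0 0;15 0 0 0.02 0 0 0;15 0 0 0 0 0 0;15 0 0 0 0 0 0"

```text
time: 7.7
eef_pos: [0.6817, 0.1711, 0.0688]
eef_rot: [-3.119, -0.374, -0.008]
force: [0.0, -0.0, -1.7]
gripper_width: 0.0238
grip_force: 35.0
```

Emit:
play_rows:
  series: "15 0 0 0.015 0 0 0;15 0 0 0.01 0 0 0;15 0 0 0 0 0 0;15 0 0 0 0 0 0"

```text
time: 8.2
eef_pos: [0.6808, 0.171, 0.0624]
eef_rot: [-3.119, -0.374, -0.005]
force: [0.6, 0.2, -1.5]
gripper_width: 0.0238
grip_force: 35.0
```

Run:
```python
from h import *
go([.68,.171,.0605],1.8105)
```

```text
shift [-0.004 -0.001  0.009] after-turn axes [-0.004 -0.001  0.009] turn [-0.     -0.0019 -0.0005] pos [0.6808 0.171  0.0624] yaw -1.332 j [0.17 0.51 1.32 0.   1.31 1.5 ] F [ 0.6  0.2 -1.5] t 8.2 w 0.02381537105880589
```

Emit:
play_rows:
  series: "15 0 0 0.006 0 -0.002 0;15 0 0 0.005 0 0 0;15 0 0 0.005 0 0 0;15 0 0 0 0 0 0"

```text
time: 8.7
eef_pos: [0.6812, 0.171, 0.0605]
eef_rot: [3.119, 0.374, 0.001]
force: [-2.7, -0.3, 4.9]
gripper_width: 0.0241
grip_force: 35.0
```

Contact felt on the mat; release and rise.

Emit:
play_rows:
  series: "30 0 0 0 0 0 0;45 0 0 0 0 0 0;60 0 0 0 0 0 0;60 0 0 0 0 0 0;60 0 0 -0.08 0 0 0;60 0 0 -0.2 0 0 0;60 0 0 -0.2 0 0 0;60 0 0 -0.2 0 0 0;60 0 0 -0.15 0 0 0;60 0 0 0 0 0 0;60 0 0 0 0 0 0"

```text
time: 10.07
eef_pos: [0.6806, 0.1709, 0.2248]
eef_rot: [3.119, 0.374, -0.001]
force: [-1.3, -0.4, -0.1]
gripper_width: 0.0602
grip_force: 0.0
```

Run:
```python
from h import *
go(T_iso([-.148,0,.22])[0],1.8105+np.pi/2)
a=vision.grab_frame("scene");b=vision.grab_frame("top")
cv2.imwrite("pics/s1.png",a);cv2.imwrite("pics/t1.png",b)
a=cv2.resize(a[170:285,240:440],None,fx=3,fy=3);b=cv2.resize(b[110:235,230:430],None,fx=3,fy=3)
cv2.imwrite("pics/d.png",np.vstack([a[:300],b[:300]]))
```

```text
shift [-1.251  1.598  0.025] after-turn axes [1.597 1.252 0.024] turn [2.000e-04 3.000e-04 9.994e-01] pos [0.6806 0.1709 0.2248] yaw -1.332 j [0.17 0.41 1.15 0.   1.58 1.5 ] F [-1.3 -0.4 -0.1] t 10.07 w 0.060160874574366884
```

View pics/d.png

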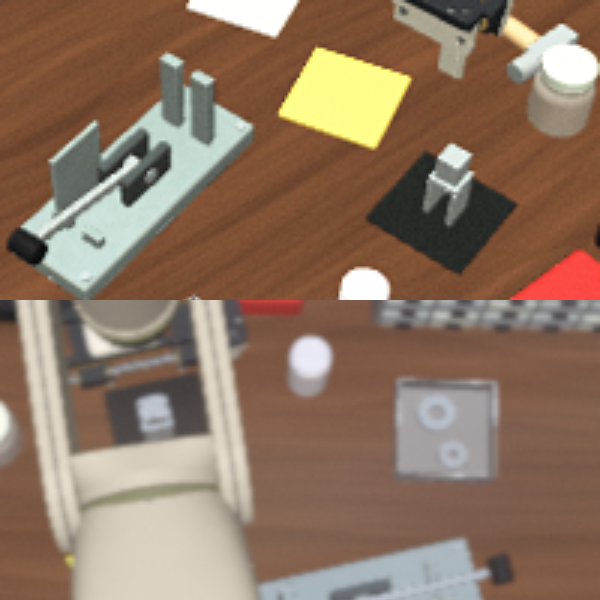

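The keeper stands upright on the black mat (scene crop, about (448,190)) and the lever is still on, its grip at (28,245). Next the lever grip.

Emit:
play_rows:
  series: "60 -0.07 0.09 0 0 0 0;60 -0.12 0.16 0 0 0 0;60 -0.13 0.17 0 0 0 0;60 -0.13 0.17 0 0 0 0;60 -0.13 0.17 0 0 0 0;60 -0.13 0.17 0 0 0 0;60 -0.13 0.17 0 0 0 0;60 -0.13 0.17 0 0 0 0;60 -0.13 0.17 0 0 0 0;60 -0.13 0.16 0 0 0 -0.05;60 0 0 0 0 0 -0.1;60 0 0 0 0 0 -0.1"

```text
time: 11.68
eef_pos: [0.5165, -0.1986, 0.2236]
eef_rot: [-2.983, -0.98, 0.003]
force: [0.9, 0.5, -0.2]
gripper_width: 0.0602
grip_force: 0.0
```

Emit:
play_rows:
  series: "60 0 0 0 0 0 -0.1;60 0 0 0 0 0 -0.1;60 0 0 0 0 0 -0.1;60 0 0 0 0 0 -0.1;60 0 0 0 0 0 -0.1;60 0 0 0 0 0 -0.1;60 0 0 0 0 0 -0.1;60 0 0 0 0 0 -0.05;60 0 0 0 0 0 0;60 0 0 0 0 0 0"

```text
time: 12.92
eef_pos: [0.5172, -0.198, 0.2244]
eef_rot: [-1.942, -2.467, 0.0]
force: [0.3, -0.3, 0.3]
gripper_width: 0.0603
grip_force: 0.0
```

Run:
```python
from h import *
go(T_iso([-.148,0,.06])[0],1.8105+np.pi/2)
T=vision.grab_frame("scene")
for n,im in(("scene",cv2.imread("pics/s1.png")),("top",cv2.imread("pics/t1.png"))):
    u,v=proj(n,T_iso([-.148,0,.071]))[0].round().astype(int); w=im[v-10:v+11,u-10:u+11].max(2)<75
    ys,xs=np.nonzero(w); p=(xs.mean()+u-10,ys.mean()+v-10); print(n,w.sum(),(u,v),p,onz(n,p,.073),T_iso([-.148,0,.071]))
```

```text
shift [ 0.    -0.02   0.822] after-turn axes [ 0.001 -0.021  0.822] turn [-0.0006 -0.0005 -0.0017] pos [ 0.5172 -0.198   0.2244] yaw 0.237 j [-0.46  0.    1.61 -0.    1.53 -0.7 ] F [ 0.3 -0.3  0.3] t 12.93 w 0.060251056322911015
scene 108 (np.int64(248), np.int64(252)) (np.float64(248.5925925925926), np.float64(251.87962962962962)) [ 0.51628574 -0.19882728  0.073     ] [[ 0.51313739 -0.19876844  0.071     ]]
top 49 (np.int64(397), np.int64(199)) (np.float64(396.38775510204084), np.float64(199.42857142857142)) [ 0.5125835  -0.19752704  0.073     ] [[ 0.51313739 -0.19876844  0.071     ]]
```

Emit:
play_rows:
  series: "60 0 -0.018 0.1 0 0 0;60 0 0 0.18 0 0 0;60 0 0 0.2 0 0 0;60 0 0 0.18 0 0 0;60 0 0 0.12 0 0 0;60 0 0 0.06 0 0 0;60 0 0 0 0 0 0;45 0 0 0 0 0 0;20 0 0 0 0 0 0;20 0 0 0 0 0 0;20 0 0 0 0 0 0;20 0 0 0 0 0 0"
  force: 15

```text
time: 14.48
eef_pos: [0.5151, -0.1992, 0.0579]
eef_rot: [1.94, 2.469, 0.001]
force: [4.7, 0.5, 1.4]
gripper_width: 0.0298
grip_force: 15.0
```

Run:
```python
from h import *
go(T_iso([-.148,0,.055])[0],1.8105+np.pi/2)
o=env.observe(); print(o["grip_force"],o["wrist_torque"])
```

```text
shift [ 0.004 -0.009  0.015] after-turn axes [ 0.004 -0.009  0.015] turn [ 0.0012  0.0006 -0.0004] pos [ 0.5151 -0.1992  0.0579] yaw 0.239 j [-0.46  0.14  1.78  0.    1.22 -0.7 ] F [4.7 0.5 1.4] t 14.47 w 0.029771214702544815
15.001199394464493 [ 0.14225769 -0.77998676  0.08499012]
```

Emit:
play_rows:
  series: "20 0 0.01 0 0 0 0;20 0 0 0 0 0 0;20 0 0 0 0 0 0"
  force: 20

```text
time: 14.85
eef_pos: [0.5152, -0.1991, 0.0578]
eef_rot: [-1.94, -2.469, 0.003]
force: [-5.5, -0.7, 8.5]
gripper_width: 0.03
grip_force: 20.0
```

Emit:
play_rows:
  series: "20 0 -0.005 0 0 0 0;20 0.034 0 -0.126 0 0 0;20 0.055 0 -0.119 0 0 0;20 0.075 0 -0.107 0 0 0;20 0.092 0 -0.092 0 0 0;20 0.107 0 -0.075 0 0 0;20 0.119 0 -0.055 0 0 0;20 0.126 0 -0.034 0 0 0;20 0.13 0 -0.011 0 0 0"
  force: 30

```text
time: 15.98
eef_pos: [0.4795, -0.0556, 0.1811]
eef_rot: [1.942, 2.469, -0.003]
force: [2.5, -2.5, -6.2]
gripper_width: 0.0297
grip_force: 30.0
```

Run:
```python
from h import *
go(T_iso([0,0,.182])[0],1.8105+np.pi/2)
o=env.observe(); print(o["grip_force"],o["wrist_torque"])
```

```text
shift [ 0.005 -0.007 -0.004] after-turn axes [ 0.005 -0.007 -0.004] turn [-0.0008  0.0009 -0.001 ] pos [ 0.4795 -0.0556  0.1811] yaw 0.238 j [-0.22 -0.17  1.85 -0.    1.46 -0.46] F [ 2.5 -2.5 -6.2] t 15.97 w 0.02971151901269942
29.99431997537613 [-0.58478756 -0.64991983 -0.00591802]
```

Upright and well tracked; carry on to the off stop.

Emit:
play_rows:
  series: "20 0.13 0 0.011 0 0 0;20 0.126 0 0.034 0 0 0;20 0.119 0 0.055 0 0 0;20 0.107 0 0.075 0 0 0;20 0.092 0 0.092 0 0 0;20 0.075 0 0.107 0 0 0;20 0.055 0 0.119 0 0 0;20 0.034 0 0.126 0 0 0;20 0 0 0 0 0 0;20 0 0 0 0 0 0;20 0 0 0 0 0 0"
  force: 30

```text
time: 17.35
eef_pos: [0.4434, 0.0896, 0.056]
eef_rot: [-1.938, -2.467, 0.0]
force: [-1.3, 10.3, -3.2]
gripper_width: 0.0296
grip_force: 30.0
```

Run:
```python
from h import *
go(T_iso([.148,0,.058])[0],1.8105+np.pi/2)
o=env.observe(); print(o["grip_force"],o["wrist_torque"])
a=np.array([.5151,-.1992]);b=o["eef_pos"][:2]; print((a+b)/2,np.arctan2(*(b-a)[::-1]),np.linalg.norm(b-a))
```

```text
shift [-0.003 -0.004 -0.01 ] after-turn axes [-0.003 -0.004 -0.01 ] turn [-0.0019 -0.0021 -0.0004] pos [0.4434 0.0896 0.056 ] yaw 0.239 j [ 0.08 -0.13  2.05  0.    1.22 -0.16] F [-1.3 10.3 -3.2] t 17.35 w 0.029607323440041116
30.011563897132874 [1.79144147 0.16770883 0.18025052]
[ 0.47925025 -0.05481392] 1.814165783056783 0.2975402070191069
```

Emit:
play_rows:
  series: "40 0 0 0 0 0 0;60 0 0 0 0 0 0;60 0 0 0 0 0 0;60 0 0 -0.05 0 0 0;60 0 0 -0.15 0 0 0;60 0 0 -0.2 0 0 0;60 0 0 -0.2 0 0 0;60 0 0 -0.2 0 0 0;60 0 0 -0.04 0 0 0;60 0 0 0 0 0 0;60 0 0 0 0 0 0"

```text
time: 18.73
eef_pos: [0.4444, 0.0879, 0.2236]
eef_rot: [-1.94, -2.469, 0.003]
force: [-0.3, 0.3, -0.6]
gripper_width: 0.0599
grip_force: 0.0
```

Run:
```python
from h import *
import json
json.dump([.4792,-.0548,1.8135],open("iso.json","w"))
go([.6812,.171,.225],1.8105+np.pi/2)
a=vision.grab_frame("scene")
cv2.imwrite("pics/e.png",cv2.resize(a[170:285,230:440],None,fx=3.6,fy=3.6))
# keeper stem top at z=.085 in both views
for n in("scene",):
    u,v=proj(n,[.6812,.171,.085])[0]; print(u,v)
```

```text
shift [ 0.124  1.249 -0.01 ] after-turn axes [ 0.122  1.249 -0.007] turn [-0.0016 -0.0002 -0.0006] pos [0.4444 0.0879 0.2236] yaw 0.239 j [ 0.08 -0.28  1.87 -0.    1.55 -0.16] F [-0.3  0.3 -0.6] t 18.73 w 0.05987880830930527
389.84392206657765 221.84648631427245
```

View pics/e.png

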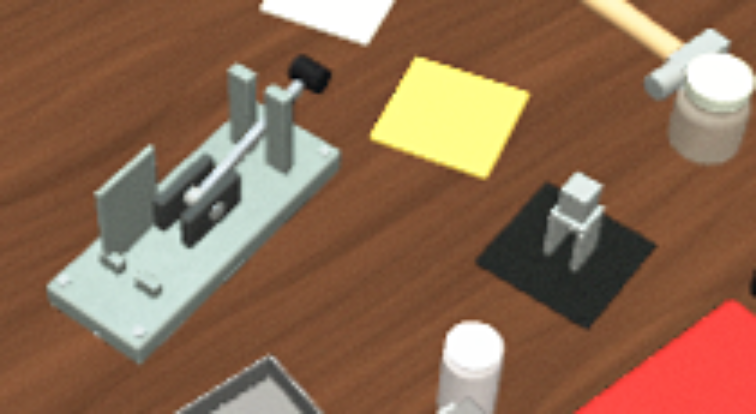

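The lever lies at the off stop through the fork (grip at (310,73)) and the keeper still stands on the mat, stem top at (580,185). Now fetch it, pinching along isolator y.

Emit:
play_rows:
  series: "60 0.01 0.1 0 0 0 0;60 0.02 0.2 0 0 0 0;60 0.02 0.2 0 0 0 0;60 0.02 0.2 0 0 0 0;60 0.02 0.2 0 0 0 0;60 0.02 0.2 0 0 0 0;60 0.014 0.149 0 0 0 0;60 0 0 0 0 0 0;60 0 0 0 0 0 0"

```text
time: 19.9
eef_pos: [0.6812, 0.171, 0.2237]
eef_rot: [-1.94, -2.469, 0.003]
force: [-0.2, -0.5, 0.2]
gripper_width: 0.0598
grip_force: 0.0
```

Run:
```python
from h import *
go([.6812,.171,.063],1.8105+np.pi/2)
```

```text
shift [-0.     0.002  0.803] after-turn axes [-0.     0.     0.803] turn [-0.0017 -0.0001 -0.0005] pos [0.6812 0.171  0.2237] yaw 0.239 j [ 0.17  0.41  1.15 -0.    1.58 -0.07] F [-0.2 -0.5  0.2] t 19.9 w 0.059766937345450154
```

Emit:
play_rows:
  series: "60 0 0 0.1 -0.002 0 0;60 0 0 0.18 0 0 0;60 0 0 0.2 0 0 0;60 0 0 0.15 0 0 0;60 0 0 0.1 0 0 0;60 0 0 0.05 0 0 0;60 0 0 0.025 0 0 0;60 0 0 0 0 0 0;60 0 0 0 0 0 0"

```text
time: 21.02
eef_pos: [0.6833, 0.1715, 0.0655]
eef_rot: [1.939, 2.468, 0.006]
force: [-1.0, 0.5, 0.2]
gripper_width: 0.0601
grip_force: 0.0
```

Run:
```python
from h import *
go([.6812,.171,.0615],1.8105+np.pi/2)
```

```text
shift [ 0.    -0.011  0.02 ] after-turn axes [ 0.    -0.011  0.02 ] turn [ 0.0032  0.0001 -0.0005] pos [0.6833 0.1715 0.0655] yaw 0.239 j [ 0.17  0.51  1.31  0.    1.31 -0.07] F [-1.   0.5  0.2] t 21.02 w 0.06010299726140214
```

Emit:
play_rows:
  series: "60 0 -0.008 0.017 0.002 0 0;60 0 0 0 0 0 0;40 0 0 0 0 0 0;15 0 0 0 0 0 0;15 0 0 0 0 0 0;15 0 0 0 0 0 0;15 0 0 0 0 0 0;15 0 0 0 0 0 0"
  force: 35

```text
time: 22.02
eef_pos: [0.681, 0.1709, 0.0609]
eef_rot: [1.941, 2.47, 0.0]
force: [0.1, 0.3, -1.0]
gripper_width: 0.0239
grip_force: 34.9
```

Emit:
play_rows:
  series: "15 0 0 -0.04 0 0 0;15 0 0 -0.1 0 0 0;15 0 0 -0.2 0 0 0;15 0 0 -0.2 0 0 0;15 0 0 -0.2 0 0 0;15 0 0 -0.15 0 0 0;15 0 0 0 0 0 0;15 0 0 0 0 0 0"

```text
time: 23.02
eef_pos: [0.6805, 0.1709, 0.2379]
eef_rot: [-1.941, -2.47, 0.001]
force: [0.8, -0.7, -2.5]
gripper_width: 0.0237
grip_force: 34.9
```

Run:
```python
from h import *
go(T_iso([.055,0,.24])[0],1.8135+np.pi/2)
```

```text
shift [-0.583 -1.246 -0.009] after-turn axes [-0.578 -1.248 -0.01 ] turn [-0.0006 -0.     -0.0025] pos [0.6805 0.1709 0.2379] yaw 0.239 j [ 0.17  0.4   1.13  0.    1.61 -0.07] F [ 0.8 -0.7 -2.5] t 23.02 w 0.023702990335607185
```

Emit:
play_rows:
  series: "15 -0.04 -0.09 0 0 0 0;15 -0.08 -0.17 0 0 0 0;15 -0.09 -0.19 0 0 0 0;15 -0.09 -0.19 0 0 0 0;15 -0.09 -0.19 0 0 0 0;15 -0.09 -0.19 0 0 0 0;15 -0.07 -0.15 0 0 0 0;15 -0.03 -0.076 0 0 0 -0.0025;15 0 0 0 0 0 0;15 0 0 0 0 0 0;15 0 0 0 0 0 0"

```text
time: 24.4
eef_pos: [0.4664, -0.0003, 0.2382]
eef_rot: [-1.935, -2.474, 0.001]
force: [-0.4, -0.1, -2.9]
gripper_width: 0.0236
grip_force: 34.9
```

Run:
```python
from h import *
go(T_iso([.055,0,.15])[0],1.8135+np.pi/2)
a=vision.grab_frame("scene")
cv2.imwrite("pics/f.png",cv2.resize(a[140:260,230:380],None,fx=4.8,fy=4.8))
```

```text
shift [-0.005 -0.003  0.441] after-turn axes [-0.005 -0.004  0.441] turn [-0.0006 -0.0003  0.0004] pos [ 4.664e-01 -3.000e-04  2.382e-01] yaw 0.243 j [-0.11 -0.25  1.81  0.    1.57 -0.35] F [-0.4 -0.1 -2.9] t 24.4 w 0.02362649256501868
```

View pics/f.png

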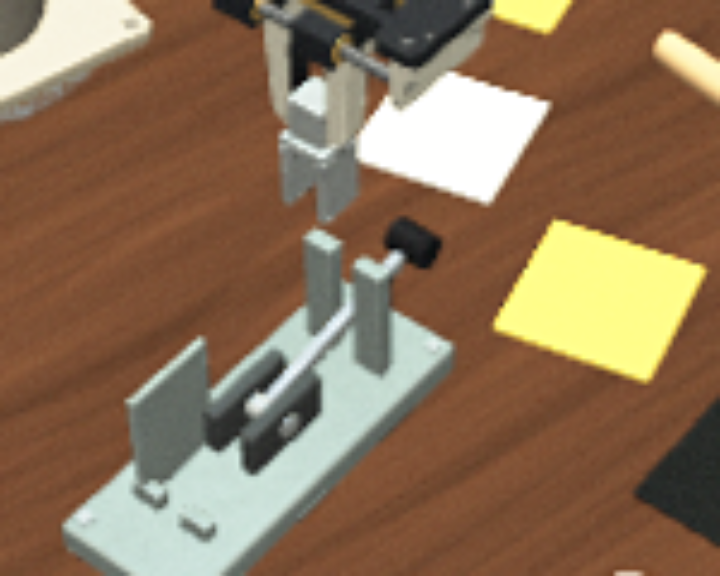

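The keeper hangs level above the off end, its legs at (318,185) astride the lever line, clear of the fork posts.

Emit:
play_rows:
  series: "15 -0.005 -0.003 0.1 0 0 0;15 0 0 0.12 0 0 0;15 0 0 0.08 0 0 0;15 0 0 0.05 0 0 0;15 0 0 0.05 0 0 0;15 0 0 0.05 0 0 0;15 0 0 0 0 0 0"

```text
time: 25.32
eef_pos: [0.4655, -0.0018, 0.1481]
eef_rot: [-1.935, -2.473, 0.001]
force: [-0.4, 0.0, -1.6]
gripper_width: 0.0235
grip_force: 34.9
```

Run:
```python
from h import *
go(T_iso([.055,0,.083])[0],1.8135+np.pi/2)
```

```text
shift [0.001 0.003 0.325] after-turn axes [0.001 0.003 0.325] turn [-0.0007 -0.0003  0.    ] pos [ 0.4655 -0.0018  0.1481] yaw 0.243 j [-0.11 -0.2   1.94  0.    1.4  -0.36] F [-0.4  0.  -1.6] t 25.32 w 0.023543011225973163
```

Emit:
play_rows:
  series: "15 0 0.002 0.05 0 0 0;15 0 0 0.06 0 0 0;15 0 0 0.06 0 0 0;15 0 0 0.06 0 0 0;15 0 0 0.05 0 0 0;15 0 0 0.03 0 0 0;15 0 0 0 0 0 0;15 0 0 0 0 0 0"

```text
time: 26.32
eef_pos: [0.4667, -0.0018, 0.0873]
eef_rot: [1.936, 2.474, 0.001]
force: [0.2, 0.5, -1.2]
gripper_width: 0.024
grip_force: 34.9
```

Emit:
play_rows:
  series: "15 0 0 0.01 0 0 0;15 0 0 0.008 0 0 0;15 0 0 0.006 0 0 0;15 0 0 0.004 0 0 0;15 0 0 0 0 0 0;15 0 0 0 0 0 0"

```text
time: 27.08
eef_pos: [0.4665, -0.0017, 0.0817]
eef_rot: [1.936, 2.474, 0.0]
force: [-3.1, -0.3, 4.7]
gripper_width: 0.0238
grip_force: 35.0
```

Seated at the expected height; release and rise.

Emit:
play_rows:
  series: "28 0 0 0 0 0 0;40 0 0 0 0 0 0;50 0 0 0 0 0 0;50 0 0 0 0 0 0;50 0 0 -0.05 0 0 0;50 0 0 -0.15 0 0 0;50 0 0 -0.2 0 0 0;50 0 0 -0.2 0 0 0;50 0 0 -0.2 0 0 0;50 -0.2 0 -0.1 0 0 0;50 -0.2 0 0 0 0 0;50 -0.2 0 0 0 0 0"

```text
time: 28.58
eef_pos: [0.4957, -0.1194, 0.2627]
eef_rot: [1.934, 2.473, 0.001]
force: [0.7, 1.2, -0.6]
gripper_width: 0.0498
grip_force: 0.0
```

Emit:
play_rows:
  series: "50 -0.2 0 0 0 0 0;50 -0.2 0 0 0 0 0;50 -0.2 0 0 0 0 0;50 -0.2 0 0 0 0 0;50 0 0 0 0 0 0;50 0 0 0 0 0 0"

```text
time: 29.32
eef_pos: [0.5335, -0.2732, 0.2615]
eef_rot: [-1.936, -2.474, -0.001]
force: [0.0, 0.4, -0.4]
gripper_width: 0.0502
grip_force: 0.0
```

Run:
```python
from h import *
a=vision.grab_frame("scene");b=vision.grab_frame("top")
a=cv2.resize(a[160:280,230:390],None,fx=3.7,fy=3.7)[:440];b=cv2.resize(b[185:240,300:410],None,fx=5.38,fy=5.38)[:,:592]
b=cv2.resize(b[:,:],(592,296));cv2.imwrite("pics/g.png",cv2.resize(np.vstack([a[:,:592],b]),None,fx=.8,fy=.8))
```

```text
(no output)
```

View pics/g.png

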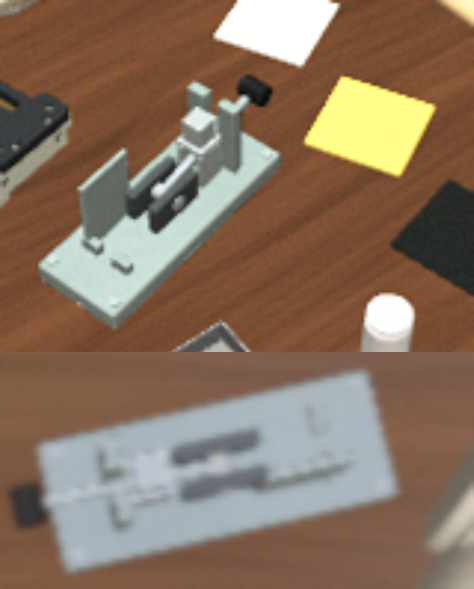

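The keeper sits down astride the lever between hub and fork (stem top at (199,125)), with the lever at its off stop (grip (255,90)). Nothing touches the robot, so I'm handing in.

```bash
python3 -c "
from plant import env
print(env.sign_off())"
```

```text
the job is handed in; nothing more can be done
None
```

I handed the job in after about 29 s of robot time: the keeper stood on the mat, the lever was swung to its off stop, and the keeper now straddles it between hub and fork, down on the base; no verdict came back.

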